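Make up two specimen kits

TASK

Make up the two specimen kits from the loose steel parts: in the three-bay tray put the plate with two holes in the large bay, the nut in the middle bay and the bolt, standing on its head, in the end bay; in the two-bay tray put the plain square plate in the large bay and the wider of the two gauge blocks in the small bay. Set each thing down flat in the middle of its bay, and leave the narrower gauge block where it lies.

Things in the scene. Friction and masses are not known exactly. Their poses are not given: they have to be found in the camera images.
- drilled_plate_center (a point): Oblong ground steel plate with two holes near its middle line, 50 (x) x 80 (y) x 6 (z) mm, 0.18 kg, lying flat on the bench; grip it across the 50 mm width. The point is the middle of the piece, half-way up; z is up.
- square_plate_center (a point): Plain square ground steel plate without holes, 50 (x) x 50 (y) x 10 (z) mm, 0.19 kg, lying flat on the bench. The point is the middle of the piece, half-way up; z is up.
- bolt_center (a point): Steel hexagon bolt standing on its head, 58 mm tall, 0.07 kg: head 19 mm across flats and 8 mm high at the bottom, above it a shank of 12 mm diameter. The point is on the bolt's axis, half-way up (29 mm over its underside); z runs up the shank.
- nut_center (a point): Steel hexagon nut lying flat on the bench, 19 mm across flats (along x), 22 mm across corners (along y), 10 mm high, 17 g. The point is the middle of the piece, half-way up; z is up.
- wide_block_center (a point): The wider of two steel gauge blocks, 30 (x) x 20 (y) x 9 (z) mm, 42 g, lying flat on the bench. The point is the middle of the piece, half-way up; z is up.
- narrow_block_center (a point): The narrower of two steel gauge blocks, 30 (x) x 10 (y) x 9 (z) mm, 21 g, lying flat on the bench; it belongs to neither kit and stays where it lies. The point is the middle of the piece, half-way up; z is up.
- long_tray: The longer, three-bay tray, 276 mm long (x). Low open grey plastic tray with black floor, fixed, 118 mm wide (y); floor 3 mm, walls 4 mm thick and 10 mm high. Origin: centre of underside; x along it towards the large bay, z up. Bays are 110 mm across (y), centred on y = 0. Bay middles: large (110 mm long) x = +79 mm, middle (75 mm long) x = -17.5 mm, end (75 mm long) x = -96.5 mm.
- short_tray: The shorter, two-bay tray, 197 mm long (x). Low open grey plastic tray with black floor, fixed, 118 mm wide (y); floor 3 mm, walls 4 mm thick and 10 mm high. Origin: centre of underside; x along it towards the large bay, z up. Bays are 110 mm across (y), centred on y = 0. Bay middles: large (110 mm long) x = +39.5 mm, small (75 mm long) x = -57 mm.

How it is judged (in metres and radians):
At the end, for the whole second after the job is handed in: All five things are in the bays the goal names, each centre within 15 mm of its bay's middle along both tray axes, resting on the tray floor (height within 4 mm), flat or upright within 0.15 rad and at rest; the narrower gauge block is within 20 mm of where it lay (x of drilled_plate_center in the frame of long_tray between 0.064 and 0.094 m and y of drilled_plate_center in the frame of long_tray between -0.015 and 0.015 m and z of drilled_plate_center in the frame of long_tray between 0.002 and 0.01 m and angle between each of drilled_plate_center, nut_center, bolt_center, square_plate_center, wide_block_center's own z axis and vertical below 0.15 rad and linear speed of each of drilled_plate, nut, bolt, square_plate, wide_block below 0.02 m/s and x of nut_center in the frame of long_tray between -0.0325 and -0.0025 m and y of nut_center in the frame of long_tray between -0.015 and 0.015 m and z of nut_center in the frame of long_tray between 0.004 and 0.012 m and x of bolt_center in the frame of long_tray between -0.1115 and -0.0815 m and y of bolt_center in the frame of long_tray between -0.015 and 0.015 m and z of bolt_center in the frame of long_tray between 0.028 and 0.036 m and x of square_plate_center in the frame of short_tray between 0.0245 and 0.0545 m and y of square_plate_center in the frame of short_tray between -0.015 and 0.015 m and z of square_plate_center in the frame of short_tray between 0.004 and 0.012 m and x of wide_block_center in the frame of short_tray between -0.072 and -0.042 m and y of wide_block_center in the frame of short_tray between -0.015 and 0.015 m and z of wide_block_center in the frame of short_tray between 0.0035 and 0.0115 m and distance of narrow_block_center from where it was at the start of the episode below 0.02 m); the robot touches nothing.
It fails at once if the narrower gauge block is moved from its place by more than 20 mm (distance of narrow_block_center from where it was at the start of the episode above 0.02 m).
It also fails if it takes over 112 s, if anything falls off the work surface, if the arm or the gripper's body presses on something with over 40 N, if the wrist force passes 120 N, or if a joint passes its speed limit or range.

ROBOT

A 6-joint arm with a two-finger parallel gripper is mounted at the origin on a cart in front of the work surface, level with it; the furniture and walls round the work are solid. World frame = base frame: x ahead of the robot, y to its left, z up, the work surface at z = 0. Lengths are in mm, angles in rad, forces in N, time in s.
With the tool pointing down it reaches from about 275 to 750 mm from the base axis. Payload 10.2 kg.
Tool frame: the origin (TCP) lies at the very end of the fingers, on their centre line; the grasp point (between the pads) lies 19 mm behind it; z points along the fingers, y is the line along which they close (so a half turn about z gives the same grasp; the last joint's range is limited). The gripper opens to 85 mm and grips with 20 to 120 N. Pads are 22 mm wide; open, the fingers measure 114 mm over their backs; the gripper's body (76 mm by 85 mm) begins 54 mm behind the grasp point. The pads swing forward as they close: fully open they stand 13 mm farther back than shut.
Start: joints at [-1.451, 0.313, 1.498, -0, 1.331, -0.223], TCP at [176.453, -494.465, 231.294] pointing down, gripper open.
Joint ranges: [-2.94, 2.94], [-0.97, 2.17], [0.19, 2.56], [-1.23, 4.37], [0.02, 3.11], [-2.88, 2.88]. Speed limits (rad/s): [2.39, 2.39, 3.01, 3.14, 3.14, 3.14].

INTERFACE

Orientations are given as a 3x3 rotation matrix whose columns are the frame's x, y, z axes.
In Python, from station import ctrl gives the robot as it stands.
- The arm moves only by the tool step_arm, never from a script. Its argument "commands" is a list of rows, each a list of 3 entries, a list of its own where there are three numbers: the gripper's target within -1 to 1 (shut at 1, half-way at 0, fully open at -1), then the shift along the world's x, y, z in cm, then the turn, a rotation vector about the world's x, y, z in degrees. In form: [[grip, [x, y, z], [ax, ay, az]], ...]. A call has 1 to 12 rows; each row shifts and turns the commanded pose from where the row before left it; what a row does not reach is not made up. A row lasts 1/12 s, in which the tool goes at most 41.7 mm and 7.16 degrees, less where a joint would pass 70% of its speed; a pose out of reach is approached as far as the arm can. A call is refused whole if a number of a shift passes 4.17 or a number of a turn 7.16, either way. A call with a gripper value outside its range is refused whole. The fingers move at their own pace and stop on an object; "grip_force" is the grip in N (left out, the last holds). Time passes only in rows, so rows that do not move let the fingers close. It gives the time, the measured TCP pose, the force, the opening and the grip force at its end, in the units of the state.
- ctrl.state(): the state, without advancing time (a new reading comes with each control period).
- ctrl.capture(name): name is "scene" or "top"; returns a dict with "img" (384x512x3 uint8, red, green, blue), "fx", "fy", "cx", "cy" (pixels), "view" (4x4, takes a point from world to camera coordinates). Camera axes: x right, y up, looking along -z (the intrinsics and any distortion apply to the point x, -y, -z); pixel columns grow to the right and rows downward; lengths in mm; the calibration is good to about 2 mm. A picture is of the moment at which its call begins. There is no depth.
- ctrl.job_done(): hands the job in; it is judged then, once.
The state is a dict: "t": time; "qpos": joint angles; "joint_velocities": joint speeds; "tau": joint torques, N m; "tcp_pos": TCP position; "ee_rot": TCP orientation; "wrist_force": force on the tool from outside, world axes, zero at the start; "moment": the same for the moment, N m; "gripper_width": opening from 0.0 (shut) to 1.0 (fully open); "gripper_force": force on a finger pad.
Only numpy, scipy, OpenCV 4.12 (cv2) and the standard library are available. Lean on these libraries where they do the work, as an engineer would, in place of code of your own. Each camera call takes 0.05 s, during which the arm holds its last target. There are 200 camera calls.

## Working session

There is one attempt and no reset: what is moved stays moved. The work goes in short steps, Python scripts to look and compute and a tool call to move; the robot and the scene stay as the last step left them, time stands still between calls to the robot, and variables do not carry over. Pictures are saved under pics/ and viewed, at most 14 in all, crops included, and the job is handed in when it is done.

Besides the shell and the picture viewer there is one more tool, called after ">>>" by a JSON object that holds its "op" and its "data". step_arm: Moves the arm, as the interface text tells. Its arguments: {"type":"object","properties":{"commands":{"type":"array","items":{"type":"array"}},"grip_force":{"type":"number"}},"required":["commands"]}

```bash
ls; mkdir -p pics; cat > h.py <<'E'
import numpy as np,cv2
from station import ctrl
def snap(n,f):
    c=ctrl.capture(n); cv2.imwrite(f'pics/{f}.png',c['img'][:,:,::-1]); np.savez(f'pics/{f}.npz',**c); return c
def ray(c,u,v,z):
    V=np.array(c['view']);R=V[:3,:3];o=-R.T@V[:3,3]
    d=R.T@np.array([(u-c['cx'])/c['fx'],-(v-c['cy'])/c['fy'],-1])
    return (o+d*(z-o[2])/d[2])
def proj(c,p):
    V=np.array(c['view']);q=V[:3,:3]@np.array(p)+V[:3,3]
    return c['cx']+c['fx']*q[0]/-q[2], c['cy']+c['fy']*-q[1]/-q[2]
E
python3 - <<'E'
from h import *
for n in('top','scene'):
    c=snap(n,n+'0');print({k:v for k,v in c.items() if k!='img'})
    cv2.imwrite(f'pics/{n}0b.png',cv2.resize(c['img'][:,:,::-1],(800,600),interpolation=cv2.INTER_CUBIC))
print(ctrl.state())
E
```

```text
pics
{'fx': 491.5153785476769, 'fy': 491.5153785476769, 'cx': 256.3238135420585, 'cy': 191.57061751146924, 'view': array([[-1.77886674e-02, -9.99712086e-01, -1.61030545e-02,
         2.32848796e+01],
       [ 9.96999166e-01, -1.89493926e-02,  7.50572049e-02,
        -5.29743233e+02],
       [-7.53407379e-02, -1.47195642e-02,  9.97049200e-01,
        -1.24377496e+03],
       [ 0.00000000e+00,  0.00000000e+00,  0.00000000e+00,
         1.00000000e+00]])}
{'fx': 426.4650463206126, 'fy': 426.4650463206126, 'cx': 253.96571711066437, 'cy': 189.73526161494775, 'view': array([[-6.77703811e-01, -7.35057508e-01, -2.01991248e-02,
         3.76230577e+02],
       [ 5.21633660e-01, -4.99930715e-01,  6.91352012e-01,
        -3.32461142e+02],
       [-5.18281650e-01,  4.57995350e-01,  7.22235689e-01,
        -7.42640137e+02],
       [ 0.00000000e+00,  0.00000000e+00,  0.00000000e+00,
         1.00000000e+00]])}
{'t': 0.1, 'qpos': array([-1.45144400e+00,  3.13363501e-01,  1.49836655e+00, -1.29786369e-05,
        1.33098125e+00, -2.23364240e-01]), 'joint_velocities': array([-0.00106956, -0.00139026, -0.00054987, -0.00086463, -0.0005725 ,
        0.00031935]), 'tau': array([ 1.83575401e-03, -4.12901330e+01, -2.60144913e+01, -2.55222403e-04,
        2.95384445e-03, -7.51732586e-06]), 'tcp_pos': array([ 176.39980663, -494.23466823,  230.8058822 ]), 'ee_rot': array([[ 9.41844227e-01,  3.36049745e-01, -1.45713241e-04],
       [ 3.36049694e-01, -9.41843603e-01,  1.10918234e-03],
       [ 2.35501361e-04, -1.09364388e-03, -9.99999374e-01]]), 'wrist_force': array([ 0.24060139,  0.13447449, -0.40276556]), 'moment': array([-0.01018235, -0.02535579,  0.01828575]), 'gripper_force': 0.0, 'gripper_width': 1.002558316519536}
```

View pics/top0b.png

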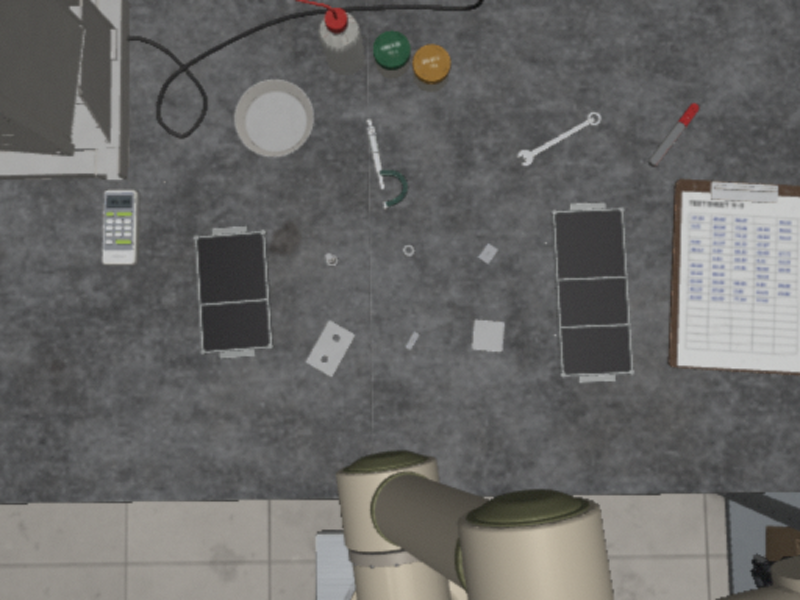

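View pics/scene0b.png

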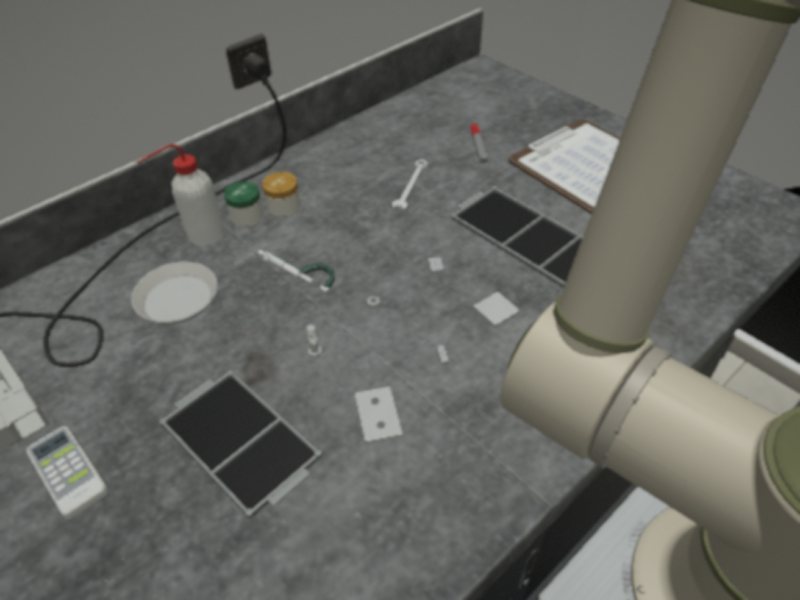

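The top view shows the short tray at (233,292), long tray (593,292), bolt (331,260), nut (408,250), wide block (488,253), square plate (488,336), narrow block (412,341) and drilled plate (330,348), all in 800x600 pixels. Next I'll measure them by thresholding and check on a crop.

```bash
python3 - <<'E'
from h import *
c=dict(np.load('pics/top0.npz'));im=c['img'];s=3
x0,y0=115,120
cr=cv2.resize(im[y0:260,x0:415],None,fx=s,fy=s,interpolation=cv2.INTER_CUBIC)[:,:,::-1].copy()
g=cv2.cvtColor(cr,cv2.COLOR_BGR2GRAY)
cand={'bolt':(331,260,58),'nut':(408,250,10),'wide':(488,253,9),'square':(488,336,10),'narrow':(412,341,9),'drill':(330,348,6)}
m=(g>120).astype(np.uint8)
cs,_=cv2.findContours(m,cv2.RETR_EXTERNAL,cv2.CHAIN_APPROX_NONE)
for k,(u,v,h) in cand.items():
    p=(np.array([u,v])/1.5625-[x0,y0])*s
    b=min(cs,key=lambda q:np.linalg.norm(q[:,0].mean(0)-p)+(1e3 if cv2.contourArea(q)<40 else 0))
    pts=((b[:,0]+.5)/s-.5+[x0,y0])
    w=np.array([ray(c,*q,h)[:2] for q in pts],np.float32)
    print(k,cv2.minAreaRect(w))
# tray interior (dark)
m2=(cv2.GaussianBlur(g,(5,5),0)<55).astype(np.uint8)
cs,_=cv2.findContours(m2,cv2.RETR_EXTERNAL,cv2.CHAIN_APPROX_NONE)
for b in cs:
    if cv2.contourArea(b)<4000: continue
    pts=((b[:,0]+.5)/s-.5+[x0,y0])
    w=np.array([ray(c,*q,6)[:2] for q in pts],np.float32)
    print('bay',cv2.minAreaRect(w))
cv2.imwrite('pics/crop.png',cr[60:,180:780])
E
```

```text
bolt ((594.6638793945312, 124.0333480834961), (20.852449417114258, 19.490453720092773), 83.65503692626953)
nut ((613.704833984375, -0.18875503540039062), (19.148290634155273, 17.24242401123047), 43.69865417480469)
wide ((606.0319213867188, -132.48654174804688), (21.540813446044922, 29.81015396118164), 54.772926330566406)
square ((468.6911315917969, -128.84774780273438), (52.063385009765625, 52.1318244934082), 82.79920196533203)
narrow ((463.0821838378906, -3.5555009841918945), (11.481377601623535, 30.850757598876953), 58.848609924316406)
drill ((453.0715637207031, 132.6268310546875), (52.4731559753418, 82.55557250976562), 60.07337951660156)
bay ((493.0040588378906, 291.86492919921875), (70.86302947998047, 103.75284576416016), 3.1222312450408936)
bay ((589.4813232421875, 297.2044677734375), (105.96443939208984, 104.85330963134766), 3.152724504470825)
```

View pics/crop.png

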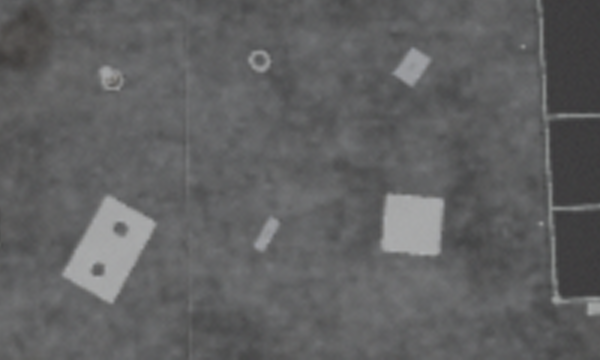

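```bash
python3 - <<'E'
from h import *
c=dict(np.load('pics/top0.npz'));im=c['img'];s=4
x0,y0=340,120
g=cv2.cvtColor(cv2.resize(im[y0:260,x0:430],None,fx=s,fy=s,interpolation=cv2.INTER_CUBIC),cv2.COLOR_RGB2GRAY)
for th in (50,58):
  m2=(cv2.GaussianBlur(g,(5,5),0)<th).astype(np.uint8)
  cs,_=cv2.findContours(m2,cv2.RETR_EXTERNAL,cv2.CHAIN_APPROX_NONE)
  for b in cs:
    if cv2.contourArea(b)<4000: continue
    pts=((b[:,0]+.5)/s-.5+[x0,y0])
    print('bay',th,cv2.minAreaRect(np.array([ray(c,*q,6)[:2] for q in pts],np.float32)))
P=lambda X,Y:(115+(X+180.5)/3-.5,120+(Y+60.5)/3-.5)
print('head',ray(c,*P(112,79),8),'top',ray(c,*P(105,71),58),'nut',ray(c,*P(259.5,61),10))
sq=[ray(c,*P(*q),10)[:2] for q in((387,194),(444,197),(441,256),(382,251))]
print(np.mean(sq,0),[np.degrees(np.arctan2(*(sq[(i+1)%4]-sq[i])[::-1])) for i in range(4)])
# scene cross check
d=dict(np.load('pics/scene0.npz'))
for n,p in dict(bolttop=(594,124,58),bolthead=(594,124,8),nut=(614,0,10),wide=(606,-132,9),drill=(453,133,6)).items():
    print(n,np.array(proj(d,p))*1.5625)
E
```

```text
head [600.11464449 128.20681801   8.        ] top [600.47152671 128.75675334  58.        ] nut [ 6.13039840e+02 -3.92998913e-01  1.00000000e+01]
[ 468.85559608 -130.07815471] [np.float64(-94.08552671786981), np.float64(175.50006938048966), np.float64(84.12724162056234), np.float64(-6.431766121265477)]
bolttop [313.76069461 327.61764807]
bolthead [317.47801972 349.79438598]
nut [371.47279378 299.79079021]
wide [434.25118638 262.94687533]
drill [375.89010241 412.24971179]
```

```bash
python3 - <<'E'
from h import *
c=dict(np.load('pics/top0.npz'))
for nm,q in dict(long=[(554,211),(622,208),(632,373),(563,376)],short=[(195,236),(265,231),(271,348),(202,352)]).items():
    w=np.array([ray(c,(u+.5)/1.5625-.5,(v+.5)/1.5625-.5,10)[:2] for u,v in q])
    m=w.mean(0);d=(w[0]+w[1]-w[2]-w[3])/2;L=np.linalg.norm(d);d/=L
    print(nm,m,L,np.degrees(np.arctan2(d[1],d[0])),np.linalg.norm((w[0]+w[3]-w[1]-w[2])/2),[m+d*b for b in((79,-17.5,-96.5) if nm=='long' else (39.5,-57))])
E
```

```text
long [ 538.54639677 -303.86522128] 274.0270298432256 1.18281032325924 113.0156093752445 [array([ 617.52956357, -302.23446628]), array([ 521.05012564, -304.22646447]), array([ 442.06695884, -305.85721947])]
short [549.84481132 292.61855514] 195.32407012167786 3.1113656445876576 116.3320771764445 [array([589.28658528, 294.76249228]), array([492.9288337 , 289.52477244])]
```

>>> {"op": "step_arm", "data": {"commands": [[-0.46,[2.1,2.6,-0.9],[0,0,4.7]],[-0.46,[2.1,2.6,-0.9],[0,0,4.7]],[-0.46,[2.1,2.6,-0.9],[0,0,4.7]],[-0.46,[2.1,2.6,-0.9],[0,0,4.7]],[-0.46,[2.1,2.6,-0.9],[0,0,4.7]],[-0.46,[2.1,2.6,-0.9],[0,0,4.7]],[-0.46,[2.1,2.6,-0.9],[0,0,4.7]],[-0.46,[2.1,2.6,-0.9],[0,0,4.7]],[-0.46,[2.1,2.6,-0.9],[0,0,4.7]],[-0.46,[2.1,2.6,-0.9],[0,0,4.7]],[-0.46,[2.1,2.6,-0.9],[0,0,4.7]],[-0.46,[2.1,2.6,-0.9],[0,0,4.7]]], "grip_force": 40}}

```text
t: 1.1
tcp_pos: [429.1, -180.9, 122.7]
ee_rot: [[0.237, 0.971, -0.0], [0.971, -0.237, 0.0], [0.0, -0.0, -1.0]]
wrist_force: [0.2, -0.6, -0.2]
gripper_width: 0.731
gripper_force: 0.0
```

>>> {"op": "step_arm", "data": {"commands": [[-0.46,[2.0,2.5,-1],[0,0,4.5]],[-0.46,[2.0,2.6,-1],[0,0,4.5]],[-0.46,[0,0,-2.5],[0,0,0]],[-0.46,[0,0,-2.5],[0,0,0]],[-0.46,[0,0,-2],[0,0,0]],[-0.46,[0,0,-1],[0,0,0]],[-0.46,[0,0,0],[0,0,0]],[-0.46,[0,0,0],[0,0,0]]]}}

```text
t: 1.77
tcp_pos: [468.6, -131.6, 23.6]
ee_rot: [[0.087, 0.996, -0.0], [0.996, -0.087, 0.0], [0.0, -0.0, -1.0]]
wrist_force: [0.6, -0.1, 1.2]
gripper_width: 0.728
gripper_force: 0.0
```

```bash
python3 - <<'E'
from h import *
print(ctrl.state()['tcp_pos'])
c=snap('top','t1');d=snap('scene','s1')
u,v=map(int,proj(c,(469,-130,10)));a=cv2.resize(c['img'][v-45:v+45,u-45:u+45,::-1],(400,400),interpolation=3)
u,v=map(int,proj(d,(469,-130,10)));v=min(v,384-45);b=cv2.resize(d['img'][v-45:v+45,u-45:u+45,::-1],(400,400),interpolation=3)
cv2.imwrite('pics/m1.png',np.hstack([a,b]))
E
```

```text
[ 468.57996592 -131.64763271   23.6226335 ]
```

View pics/m1.png

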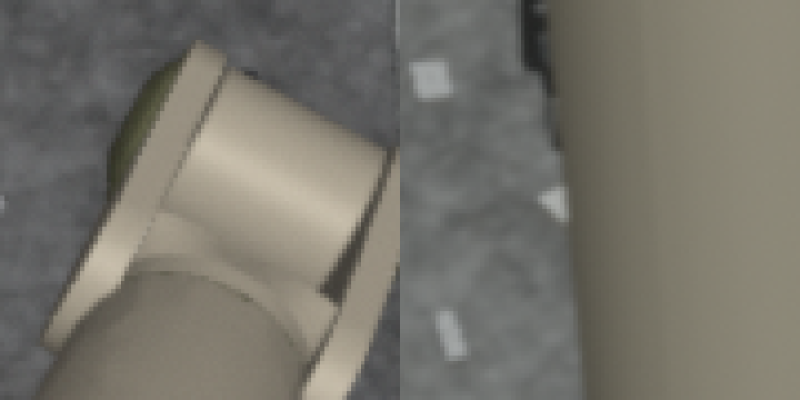

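Both cameras are blocked here: the wrist hides the square plate in the top view, and the scene view shows only its left corner at (555,205). I'll go by feel.

>>> {"op": "step_arm", "data": {"commands": [[-0.46,[0,0,-1.2],[0,0,0]],[-0.46,[0,0,-0.6],[0,0,0]],[-0.46,[0,0,-0.2],[0,0,0]],[-0.46,[0,0,0],[0,0,0]]]}}

```text
t: 2.2
tcp_pos: [468.4, -131.5, 3.4]
ee_rot: [[0.087, 0.996, -0.0], [0.996, -0.087, 0.0], [0.0, -0.0, -1.0]]
wrist_force: [0.6, -0.4, -0.6]
gripper_width: 0.735
gripper_force: 0.0
```

>>> {"op": "step_arm", "data": {"commands": [[-0.46,[0,0,-0.2],[0,0,0]],[-0.46,[0,0,0],[0,0,0]]]}}

```text
t: 2.37
tcp_pos: [468.6, -131.5, 1.5]
ee_rot: [[0.086, 0.996, 0.0], [0.996, -0.086, -0.0], [-0.0, 0.0, -1.0]]
wrist_force: [-1.6, 0.3, 0.0]
gripper_width: 0.73
gripper_force: 0.0
```

>>> {"op": "step_arm", "data": {"commands": [[-0.46,[0,0,-0.2],[0,0,0]],[-0.46,[0,0,0],[0,0,0]]]}}

```text
t: 2.53
tcp_pos: [468.4, -131.5, -0.7]
ee_rot: [[0.086, 0.996, -0.0], [0.996, -0.086, 0.0], [0.0, -0.0, -1.0]]
wrist_force: [0.1, -0.4, 0.1]
gripper_width: 0.726
gripper_force: 0.0
```

>>> {"op": "step_arm", "data": {"commands": [[-0.2,[0,0,0],[0,0,0]],[0.0,[0,0,0],[0,0,0]],[0.2,[0,0,0],[0,0,0]],[0.2,[0,0,0],[0,0,0]],[0.2,[0,0,0],[0,0,0]],[0.2,[0,0,0],[0,0,0]]], "grip_force": 50}}

```text
t: 3.03
tcp_pos: [468.5, -131.5, -0.2]
ee_rot: [[0.086, 0.996, 0.0], [0.996, -0.086, -0.0], [-0.0, 0.0, -1.0]]
wrist_force: [-2.6, -0.8, 6.2]
gripper_width: 0.568
gripper_force: 51.8
```

>>> {"op": "step_arm", "data": {"commands": [[0.2,[0,0,2],[0,0,0]],[0.2,[0,0,3.5],[0,0,0]],[0.2,[0,0,4],[0,0,0]],[0.2,[0.9,2.5,1],[0,0,0.7]],[0.2,[1,3.5,0],[0,0,0.7]],[0.2,[1,3.5,0],[0,0,0.7]],[0.2,[1,3.5,0],[0,0,0.7]],[0.2,[1,3.5,0],[0,0,0.7]],[0.2,[1,3.5,0],[0,0,0.7]],[0.2,[1,3.5,0],[0,0,0.7]],[0.2,[1,3.5,0],[0,0,0.7]],[0.2,[1,3.5,0],[0,0,0.7]]]}}

```text
t: 4.03
tcp_pos: [557.3, 175.5, 104.1]
ee_rot: [[-0.024, 1.0, -0.001], [1.0, 0.024, -0.0], [-0.0, -0.001, -1.0]]
wrist_force: [1.2, -0.3, -1.0]
gripper_width: 0.567
gripper_force: 53.1
```

>>> {"op": "step_arm", "data": {"commands": [[0.2,[1,3.5,0],[0,0,0.7]],[0.2,[1,3.5,0],[0,0,0.7]],[0.2,[1,3.5,0],[0,0,0.7]],[0.2,[0.2,1.75,0],[0,0,0]],[0.2,[0,0,0],[0,0,0]],[0.2,[0,0,0],[0,0,0]]]}}

```text
t: 4.53
tcp_pos: [588.9, 296.6, 103.5]
ee_rot: [[-0.062, 0.998, -0.001], [0.998, 0.062, -0.001], [-0.001, -0.001, -1.0]]
wrist_force: [0.1, 0.0, -1.5]
gripper_width: 0.565
gripper_force: 53.1
```

```bash
python3 - <<'E'
from h import *
print(ctrl.state()['tcp_pos'])
c=snap('top','t2');d=snap('scene','s2')
a=cv2.resize(c['img'][100:300,60:260,::-1],(400,400),interpolation=3)
b=cv2.resize(d['img'][184:384,50:250,::-1],(400,400),interpolation=3)
cv2.imwrite('pics/m2.png',np.hstack([a,b]))
E
```

```text
[588.86964398 296.61227899 103.4732978 ]
```

View pics/m2.png

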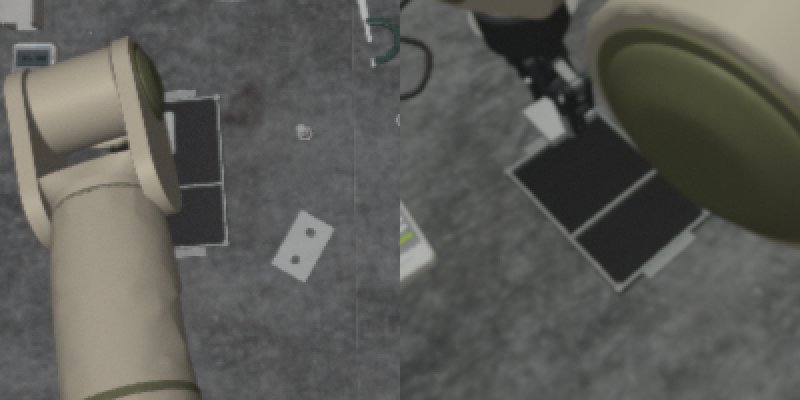

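The plate is held (right pane, about (545,118)) above the large bay of the short tray. Lowering it.

>>> {"op": "step_arm", "data": {"commands": [[0.2,[0,-0.05,-3],[0,0,0]],[0.2,[0,0,-3],[0,0,0]],[0.2,[0,0,-2],[0,0,0]],[0.2,[0,0,-1],[0,0,0]],[0.2,[0,0,-0.5],[0,0,0]],[0.2,[0,0,-0.3],[0,0,0]],[0.2,[0,0,0],[0,0,0]]]}}

```text
t: 5.22
tcp_pos: [590.0, 295.3, 7.1]
ee_rot: [[-0.06, 0.998, 0.001], [0.998, 0.06, 0.0], [0.0, 0.001, -1.0]]
wrist_force: [0.4, 0.6, -2.2]
gripper_width: 0.564
gripper_force: 53.1
```

>>> {"op": "step_arm", "data": {"commands": [[0.2,[0,0,-0.2],[0,0,0]],[0.2,[0,0,0],[0,0,0]]]}}

```text
t: 5.38
tcp_pos: [589.9, 295.6, 5.2]
ee_rot: [[-0.06, 0.998, 0.001], [0.998, 0.06, 0.0], [0.0, 0.001, -1.0]]
wrist_force: [-0.3, 0.7, -1.6]
gripper_width: 0.566
gripper_force: 53.1
```

>>> {"op": "step_arm", "data": {"commands": [[0.2,[0,0,-0.2],[0,0,0]],[0.2,[0,0,0],[0,0,0]]]}}

```text
t: 5.55
tcp_pos: [589.9, 295.7, 3.0]
ee_rot: [[-0.06, 0.998, 0.001], [0.998, 0.06, 0.0], [0.0, 0.001, -1.0]]
wrist_force: [1.1, 0.7, -0.3]
gripper_width: 0.564
gripper_force: 53.3
```

>>> {"op": "step_arm", "data": {"commands": [[-0.35,[0,0,0],[0,0,0]],[-0.45,[0,0,0],[0,0,0]],[-0.45,[0,0,0],[0,0,0]],[-0.45,[0,0,0],[0,0,0]],[-0.45,[0,0,1.5],[0,0,0]],[-0.45,[0,0,3.5],[0,0,0]],[-0.45,[0,0,4],[0,0,0]],[0,[0,0,1],[0,0,0]]]}}

```text
t: 6.22
tcp_pos: [591.7, 296.3, 108.9]
ee_rot: [[-0.06, 0.998, 0.009], [0.998, 0.06, 0.003], [0.002, 0.009, -1.0]]
wrist_force: [0.7, 0.4, 1.9]
gripper_width: 0.601
gripper_force: 0.0
```

>>> {"op": "step_arm", "data": {"commands": [[-0.46,[-1.7,-2,0],[0,0,7.1]],[-0.46,[-1.7,-2,0],[0,0,7.1]],[-0.46,[-1.7,-2,0],[0,0,7.1]],[-0.46,[-1.7,-2,0],[0,0,7.1]],[-0.46,[-1.7,-2,0],[0,0,7.1]],[-0.46,[-1.7,-2,0],[0,0,7.1]],[-0.46,[-1.7,-2,0],[0,0,7.1]],[-0.46,[-1.7,-2,0],[0,0,7.1]],[-0.46,[0,-0.2,-2],[0,0,0]],[-0.46,[0,0,-3],[0,0,0]],[-0.46,[0,0,0],[0,0,0]],[-0.46,[0,0,0],[0,0,0]]]}}

```text
t: 7.22
tcp_pos: [453.0, 133.5, 52.1]
ee_rot: [[-0.868, 0.496, -0.002], [0.496, 0.868, -0.0], [0.002, -0.001, -1.0]]
wrist_force: [-0.1, -0.1, -0.4]
gripper_width: 0.731
gripper_force: 0.0
```

```bash
python3 - <<'E'
from h import *
print(ctrl.state()['tcp_pos'])
c=snap('top','t3');d=snap('scene','s3')
u,v=map(int,proj(d,(453,133,6)))
a=cv2.resize(c['img'][130:230,110:210,::-1],(400,400),interpolation=3)
v=min(v,334);b=cv2.resize(d['img'][v-50:v+50,u-50:u+50,::-1],(400,400),interpolation=3)
cv2.imwrite('pics/m3.png',np.hstack([a,b]))
E
```

```text
[453.04193662 133.54360667  52.13266029]
```

View pics/m3.png

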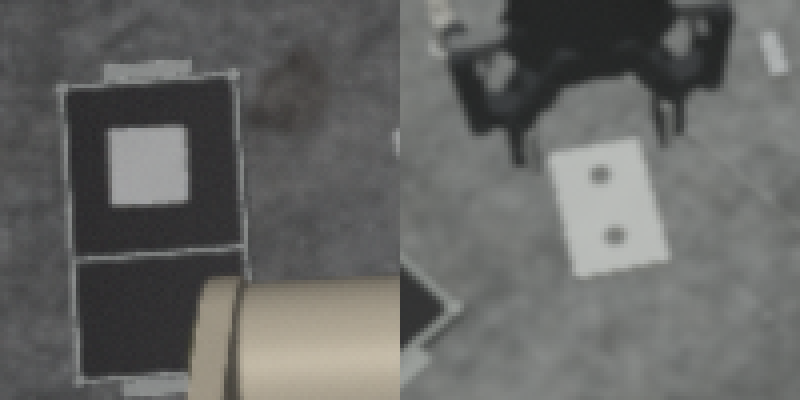

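Left pane: the square plate sits flat in the large bay, at (148,167) against a bay middle of about (154,167), roughly 4 mm off. Right pane: the fingers straddle the drilled plate and line up with it.

>>> {"op": "step_arm", "data": {"commands": [[-0.46,[0,0,-2.5],[0,0,0]],[-0.46,[0,0,-1.7],[0,0,0]],[-0.46,[0,0,-0.8],[0,0,0]],[-0.46,[0,0,-0.2],[0,0,0]],[-0.46,[0,0,0],[0,0,0]]]}}

```text
t: 7.73
tcp_pos: [453.9, 133.7, 0.9]
ee_rot: [[-0.868, 0.496, 0.001], [0.496, 0.868, 0.0], [-0.001, 0.0, -1.0]]
wrist_force: [1.0, 0.1, 1.0]
gripper_width: 0.728
gripper_force: 0.0
```

>>> {"op": "step_arm", "data": {"commands": [[-0.2,[0,0,0],[0,0,0]],[0.0,[0,0,0],[0,0,0]],[0.2,[0,0,0],[0,0,0]],[0.2,[0,0,0],[0,0,0]],[0.2,[0,0,0],[0,0,0]],[0.2,[0,0,0],[0,0,0]]]}}

```text
t: 8.23
tcp_pos: [454.2, 133.6, 2.0]
ee_rot: [[-0.868, 0.496, 0.002], [0.496, 0.868, -0.0], [-0.002, 0.001, -1.0]]
wrist_force: [-3.5, -1.3, 10.7]
gripper_width: 0.552
gripper_force: 49.6
```

>>> {"op": "step_arm", "data": {"commands": [[0.2,[0,0,1],[0,0,0]],[0.2,[0,0,2],[0,0,0]],[0.2,[0,0,3],[0,0,0]],[0.2,[0,0,0],[0,0,0]],[0.2,[0,0,0],[0,0,0]]]}}

```text
t: 8.65
tcp_pos: [454.4, 133.7, 62.2]
ee_rot: [[-0.868, 0.496, 0.004], [0.496, 0.868, 0.0], [-0.003, 0.002, -1.0]]
wrist_force: [0.3, -0.4, -1.3]
gripper_width: 0.545
gripper_force: 51.6
```

```bash
python3 - <<'E'
from h import *
d=snap('scene','s4')
u,v=map(int,proj(d,(453,133,30)))
v=min(v,334);b=cv2.resize(d['img'][v-50:v+50,u-50:u+50,::-1],(400,400),interpolation=3)
cv2.imwrite('pics/m4.png',b)
E
```

```text
(no output)
```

View pics/m4.png

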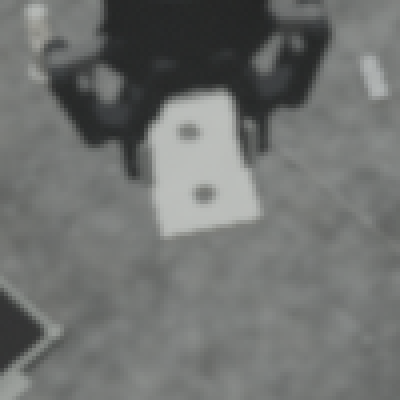

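The plate is gripped between both fingers and lifted level. Carrying it to the long tray.

>>> {"op": "step_arm", "data": {"commands": [[0.3,[0,0,4],[0,0,0]],[0.3,[1.3,-3.5,0.5],[0,0,-4.9]],[0.3,[1.4,-3.6,0],[0,0,-4.9]],[0.3,[1.4,-3.6,0],[0,0,-4.9]],[0.3,[1.4,-3.6,0],[0,0,-4.9]],[0.3,[1.4,-3.6,0],[0,0,-4.9]],[0.3,[1.4,-3.6,0],[0,0,-4.9]],[0.3,[1.4,-3.6,0],[0,0,-4.9]],[0.3,[1.4,-3.6,0],[0,0,-4.9]],[0.3,[1.4,-3.6,0],[0,0,-4.9]],[0.3,[1.4,-3.6,0],[0,0,-4.9]],[0.3,[1.4,-3.6,0],[0,0,-4.9]]], "grip_force": 80}}

```text
t: 9.7
tcp_pos: [606.3, -263.0, 103.9]
ee_rot: [[-0.106, 0.994, -0.002], [0.994, 0.106, 0.001], [0.002, -0.002, -1.0]]
wrist_force: [0.9, -0.2, -0.8]
gripper_width: 0.514
gripper_force: 81.6
```

>>> {"op": "step_arm", "data": {"commands": [[0.3,[1.0,-4.0,0],[0,0,-4.9]],[0.3,[0,-0.05,-2],[0,0,0]],[0.3,[0,0,-3],[0,0,0]],[0.3,[0,0,0],[0,0,0]],[0.3,[0,0,0],[0,0,0]]]}}

```text
t: 10.12
tcp_pos: [615.4, -301.1, 53.2]
ee_rot: [[-0.025, 1.0, -0.004], [1.0, 0.025, 0.003], [0.003, -0.004, -1.0]]
wrist_force: [-0.4, 0.7, -0.5]
gripper_width: 0.515
gripper_force: 81.9
```

```bash
python3 - <<'E'
from h import *
c=snap('top','t5');d=snap('scene','s5')
print(ctrl.state()['tcp_pos'],proj(d,(617,-303,10)),proj(c,(617,-303,10)))
u,v=map(int,proj(d,(617,-303,10)))
a=cv2.resize(c['img'][120:250,320:450,::-1],(400,400),interpolation=3)
b=cv2.resize(d['img'][80:210,u-65:u+65,::-1],(400,400),interpolation=3)
cv2.imwrite('pics/m5.png',np.hstack([a,b]))
E
```

```text
[ 616.99213827 -301.88372025   56.67433466] (np.float64(318.47561844975047), np.float64(136.95108708954996)) (np.float64(377.7015580642661), np.float64(156.16696570824223))
```

View pics/m5.png

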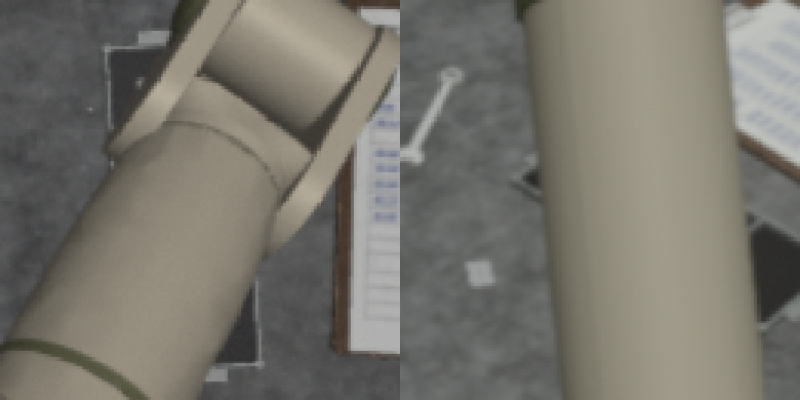

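The arm hides the bay from both cameras, but the finger opening (0.515) shows the plate is still held. I'll lower by feel.

>>> {"op": "step_arm", "data": {"commands": [[0.3,[0.05,-0.1,-2.5],[0,0,0]],[0.3,[0,0,-1.2],[0,0,0]],[0.3,[0,0,-0.6],[0,0,0]],[0.3,[0,0,-0.2],[0,0,0]],[0.3,[0,0,0],[0,0,0]]]}}

```text
t: 10.63
tcp_pos: [617.1, -302.9, 10.7]
ee_rot: [[-0.025, 1.0, 0.0], [1.0, 0.025, -0.0], [-0.0, 0.0, -1.0]]
wrist_force: [0.7, -0.1, -1.7]
gripper_width: 0.511
gripper_force: 81.9
```

>>> {"op": "step_arm", "data": {"commands": [[0.3,[0,0,-0.2],[0,0,0]],[0.3,[0,0,0],[0,0,0]]]}}

```text
t: 10.8
tcp_pos: [617.3, -303.1, 9.0]
ee_rot: [[-0.025, 1.0, 0.001], [1.0, 0.025, -0.001], [-0.001, 0.001, -1.0]]
wrist_force: [-0.8, 0.6, -1.8]
gripper_width: 0.514
gripper_force: 81.9
```

>>> {"op": "step_arm", "data": {"commands": [[0.3,[0,0,-0.2],[0,0,0]],[0.3,[0,0,0],[0,0,0]]]}}

```text
t: 10.97
tcp_pos: [617.0, -303.0, 6.4]
ee_rot: [[-0.025, 1.0, 0.0], [1.0, 0.025, -0.0], [-0.0, 0.0, -1.0]]
wrist_force: [0.1, 0.6, -1.6]
gripper_width: 0.513
gripper_force: 81.9
```

>>> {"op": "step_arm", "data": {"commands": [[0.3,[0,0,-0.15],[0,0,0]],[0.3,[0,0,0],[0,0,0]]]}}

```text
t: 11.13
tcp_pos: [617.1, -303.1, 5.7]
ee_rot: [[-0.025, 1.0, 0.0], [1.0, 0.025, -0.0], [-0.0, 0.0, -1.0]]
wrist_force: [-2.0, 0.6, 3.7]
gripper_width: 0.513
gripper_force: 86.5
```

>>> {"op": "step_arm", "data": {"commands": [[-0.35,[0,0,0],[0,0,0]],[-0.45,[0,0,0],[0,0,0]],[-0.45,[0,0,0],[0,0,0]],[-0.45,[0,0,0],[0,0,0]],[-0.45,[0,0,1.5],[0,0,0]],[-0.45,[0,0,3.5],[0,0,0]],[-0.45,[0,0,4],[0,0,0]],[-0.45,[0,0,1],[0,0,0]]], "grip_force": 40}}

```text
t: 11.8
tcp_pos: [618.9, -304.3, 111.7]
ee_rot: [[-0.025, 1.0, 0.008], [1.0, 0.025, -0.006], [-0.006, 0.008, -1.0]]
wrist_force: [-0.2, -0.2, 1.4]
gripper_width: 0.725
gripper_force: 0.0
```

>>> {"op": "step_arm", "data": {"commands": [[0.15,[-0.1,2.1,0],[0,0,6.7]],[0.15,[-0.2,2.1,0],[0,0,6.7]],[0.15,[-0.1,2.1,0],[0,0,6.7]],[0.15,[-0.2,2.1,0],[0,0,6.7]],[0.15,[-0.2,2.1,0],[0,0,6.7]],[0.15,[-0.2,2.1,0],[0,0,6.7]],[0.15,[-0.1,2.2,0],[0,0,6.7]],[0.15,[-0.1,2.2,0],[0,0,6.7]],[0.15,[0,0,-3],[0,0,0]],[0.15,[0,0,-3],[0,0,0]],[0.15,[0,0,0],[0,0,0]],[0.15,[0,0,0],[0,0,0]]]}}

```text
t: 12.8
tcp_pos: [604.5, -132.8, 44.3]
ee_rot: [[-0.819, 0.573, -0.002], [0.573, 0.819, 0.001], [0.002, -0.0, -1.0]]
wrist_force: [-0.4, -0.8, 0.7]
gripper_width: 0.428
gripper_force: 0.0
```

```bash
python3 - <<'E'
from h import *
c=snap('top','t6');d=snap('scene','s6')
print(ctrl.state()['tcp_pos'])
u,v=map(int,proj(d,(606,-132,9)))
a=cv2.resize(c['img'][120:250,320:450,::-1],(400,400),interpolation=3)
b=cv2.resize(d['img'][v-40:v+40,u-40:u+40,::-1],(400,400),interpolation=3)
cv2.imwrite('pics/m6.png',np.hstack([a,b]))
E
```

```text
[ 605.8711354  -133.58633242   46.65281605]
```

View pics/m6.png

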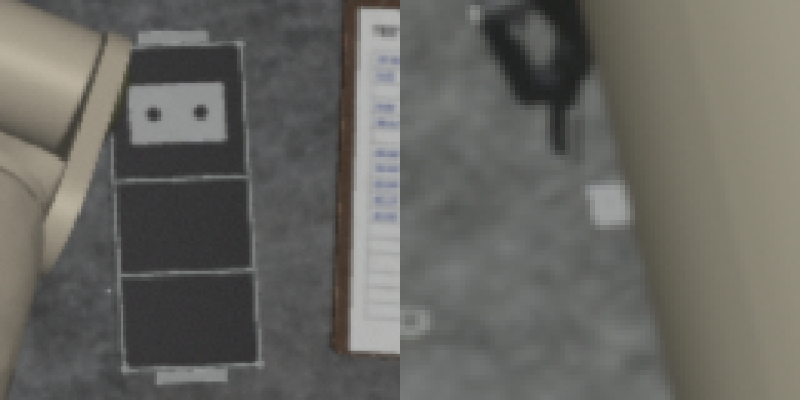

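Left pane: the drilled plate lies at (177,113), within about 2 mm of the middle of the large bay. Right pane: the wide block is at (608,205), below the visible finger. I'll feel my way down.

>>> {"op": "step_arm", "data": {"commands": [[0.15,[0,0.1,-2],[0,0,0]],[0.15,[0,0,-1],[0,0,0]],[0.15,[0,0,-0.5],[0,0,0]],[0.15,[0,0,-0.2],[0,0,0]],[0.15,[0,0,0],[0,0,0]]]}}

```text
t: 13.32
tcp_pos: [605.1, -132.2, 8.1]
ee_rot: [[-0.819, 0.573, 0.0], [0.573, 0.819, -0.0], [-0.0, 0.0, -1.0]]
wrist_force: [-0.6, 0.1, 0.3]
gripper_width: 0.424
gripper_force: 0.0
```

>>> {"op": "step_arm", "data": {"commands": [[0.15,[0,0,-0.2],[0,0,0]],[0.15,[0,0,-0.1],[0,0,0]],[0.15,[0,0,0],[0,0,0]]]}}

```text
t: 13.57
tcp_pos: [605.1, -132.0, 5.0]
ee_rot: [[-0.82, 0.573, 0.0], [0.573, 0.82, -0.0], [-0.0, 0.0, -1.0]]
wrist_force: [-0.2, -0.1, -0.2]
gripper_width: 0.423
gripper_force: 0.0
```

>>> {"op": "step_arm", "data": {"commands": [[0.15,[0,0,-0.2],[0,0,0]],[0.15,[0,0,0],[0,0,0]]]}}

```text
t: 13.73
tcp_pos: [604.9, -131.9, 2.7]
ee_rot: [[-0.82, 0.573, -0.0], [0.573, 0.82, 0.0], [0.0, -0.0, -1.0]]
wrist_force: [0.1, -0.4, -0.5]
gripper_width: 0.426
gripper_force: 0.0
```

>>> {"op": "step_arm", "data": {"commands": [[0.35,[0,0,0],[0,0,0]],[0.6,[0,0,0],[0,0,0]],[0.8,[0,0,0],[0,0,0]],[0.8,[0,0,0],[0,0,0]],[0.8,[0,0,0],[0,0,0]],[0.8,[0,0,0],[0,0,0]]], "grip_force": 40}}

```text
t: 14.23
tcp_pos: [605.1, -132.0, 3.0]
ee_rot: [[-0.82, 0.573, 0.0], [0.573, 0.82, -0.0], [-0.0, 0.0, -1.0]]
wrist_force: [-0.1, 0.1, 4.2]
gripper_width: 0.213
gripper_force: 39.4
```

>>> {"op": "step_arm", "data": {"commands": [[0.8,[0,0,1.5],[0,0,0]],[0.8,[0,0,3.5],[0,0,0]],[0.8,[0,0,4],[0,0,0]],[0.8,[-1,3,1.5],[0,0,3.2]],[0.8,[-1,3.6,0],[0,0,3.2]],[0.8,[-1,3.6,0],[0,0,3.2]],[0.8,[-1,3.6,0],[0,0,3.2]],[0.8,[-1,3.6,0],[0,0,3.2]],[0.8,[-1,3.6,0],[0,0,3.2]],[0.8,[-1,3.6,0],[0,0,3.2]],[0.8,[-1,3.6,0],[0,0,3.2]],[0.8,[-1,3.6,0],[0,0,3.2]]]}}

```text
t: 15.23
tcp_pos: [514.1, 187.6, 107.7]
ee_rot: [[-0.995, 0.105, -0.0], [0.105, 0.995, -0.0], [0.0, -0.0, -1.0]]
wrist_force: [0.3, -0.1, -0.5]
gripper_width: 0.217
gripper_force: 39.2
```

>>> {"op": "step_arm", "data": {"commands": [[0.8,[-1,3.6,0],[0,0,3.2]],[0.8,[-1,3.6,0],[0,0,3.2]],[0.8,[-0.2,3.2,0],[0,0,3.2]],[0.8,[0,0,-2],[0,0,0]],[0.8,[0,0,-3],[0,0,0]],[0.8,[0,0,0],[0,0,0]],[0.8,[0,0,0],[0,0,0]]]}}

```text
t: 15.82
tcp_pos: [492.3, 289.7, 57.1]
ee_rot: [[-0.998, -0.06, -0.003], [-0.06, 0.998, -0.001], [0.003, -0.001, -1.0]]
wrist_force: [0.5, 1.1, 0.0]
gripper_width: 0.218
gripper_force: 39.3
```

```bash
python3 - <<'E'
from h import *
c=snap('top','t7');d=snap('scene','s7')
print(ctrl.state()['tcp_pos'])
u,v=map(int,proj(d,(493,290,40)));v=min(v,319)
a=cv2.resize(c['img'][130:230,110:210,::-1],(400,400),interpolation=3)
b=cv2.resize(d['img'][v-65:v+65,u-65:u+65,::-1],(400,400),interpolation=3)
cv2.imwrite('pics/m7.png',np.hstack([a,b]))
E
```

```text
[493.76284473 289.96891758  59.21938395]
```

View pics/m7.png

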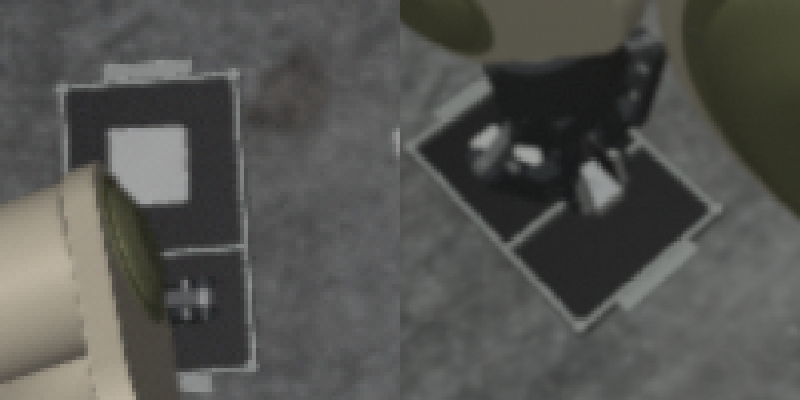

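The block is in the fingers above the small bay. Lowering it.

>>> {"op": "step_arm", "data": {"commands": [[0.8,[0,0,-3],[0,0,0]],[0.8,[0,0,-1.2],[0,0,0]],[0.8,[0,0,-0.5],[0,0,0]],[0.8,[0,0,-0.2],[0,0,0]],[0.8,[0,0,0],[0,0,0]]]}}

```text
t: 16.33
tcp_pos: [493.3, 290.0, 9.4]
ee_rot: [[-0.998, -0.06, 0.001], [-0.06, 0.998, 0.0], [-0.001, 0.0, -1.0]]
wrist_force: [-0.3, 0.2, 0.0]
gripper_width: 0.221
gripper_force: 39.3
```

>>> {"op": "step_arm", "data": {"commands": [[0.8,[0,0,-0.2],[0,0,0]],[0.8,[0,0,0],[0,0,0]]]}}

```text
t: 16.5
tcp_pos: [493.3, 290.1, 7.4]
ee_rot: [[-0.998, -0.06, 0.001], [-0.06, 0.998, 0.0], [-0.001, 0.0, -1.0]]
wrist_force: [0.8, -1.0, -0.0]
gripper_width: 0.215
gripper_force: 39.3
```

>>> {"op": "step_arm", "data": {"commands": [[0.8,[0,0,-0.15],[0,0,0]],[0.8,[0,0,0],[0,0,0]]]}}

```text
t: 16.67
tcp_pos: [493.4, 290.2, 6.0]
ee_rot: [[-0.998, -0.06, 0.001], [-0.06, 0.998, 0.0], [-0.001, 0.0, -1.0]]
wrist_force: [-0.6, 0.5, 3.4]
gripper_width: 0.215
gripper_force: 39.7
```

>>> {"op": "step_arm", "data": {"commands": [[0.4,[0,0,0],[0,0,0]],[0.2,[0,0,0],[0,0,0]],[0.2,[0,0,0],[0,0,0]],[0.2,[0,0,0],[0,0,0]],[0.2,[0,0,1.5],[0,0,0]],[0.2,[0,0,3.5],[0,0,0]],[0.2,[0,0,4],[0,0,0]],[0.2,[0,0,3.5],[0,0,0]],[0.2,[0,0,0],[0,0,0]]]}}

```text
t: 17.42
tcp_pos: [495.7, 291.1, 137.4]
ee_rot: [[-0.998, -0.06, 0.011], [-0.06, 0.998, 0.004], [-0.011, 0.003, -1.0]]
wrist_force: [-0.1, 0.1, 0.5]
gripper_width: 0.397
gripper_force: 0.0
```

>>> {"op": "step_arm", "data": {"commands": [[-0.05,[1.7,-2.7,0],[0,0,0]],[-0.05,[1.8,-2.7,0],[0,0,0]],[-0.05,[1.7,-2.7,0],[0,0,0]],[-0.05,[1.8,-2.7,0],[0,0,0]],[-0.05,[1.7,-2.7,0],[0,0,0]],[-0.05,[1.8,-2.7,0],[0,0,0]],[-0.05,[0.1,0,-3],[0,0,0]],[-0.05,[0,0,-2],[0,0,0]],[-0.05,[0,0,0],[0,0,0]],[-0.05,[0,0,0],[0,0,0]]]}}

```text
t: 18.25
tcp_pos: [598.6, 128.1, 79.8]
ee_rot: [[-0.998, -0.06, -0.002], [-0.06, 0.998, 0.0], [0.002, 0.0, -1.0]]
wrist_force: [-0.2, -0.3, 0.5]
gripper_width: 0.527
gripper_force: 0.0
```

```bash
python3 - <<'E'
from h import *
c=snap('top','t8');d=snap('scene','s8')
print(ctrl.state()['tcp_pos'])
u,v=map(int,proj(d,(600,128,40)))
a=cv2.resize(c['img'][130:230,110:210,::-1],(400,400),interpolation=3)
b=cv2.resize(d['img'][v-40:v+40,u-40:u+40,::-1],(400,400),interpolation=3)
cv2.imwrite('pics/m8.png',np.hstack([a,b]))
for p in ((600,128,0),(600,128,58),(594,124,0)):
  q=proj(d,p);print((q[0]-u+40)*5+400,(q[1]-v+40)*5)
E
```

```text
[599.57498086 128.39116509  81.78494664]
613.0610766796988 257.56291133848634
598.7152750397411 175.71453443204234
627.7527013634029 260.2178774700526
```

View pics/m8.png

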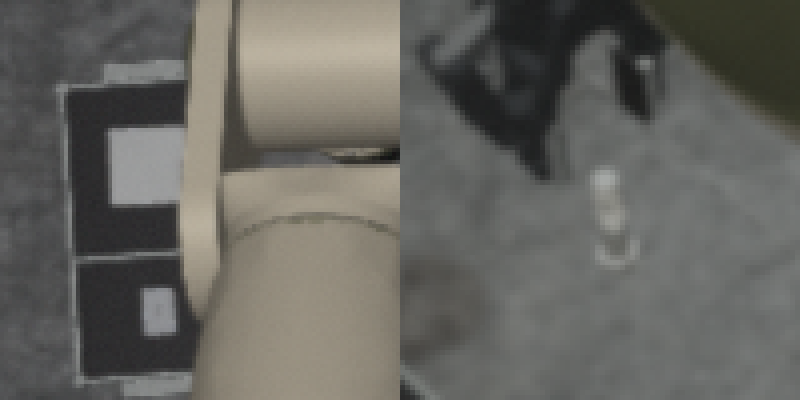

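The wide block lies in the middle of the small bay at (159,311). The bolt's projected base and top match the picture, with the fingers either side. Going down over the shank.

>>> {"op": "step_arm", "data": {"commands": [[-0.05,[0,0,-2.5],[0,0,0]],[-0.05,[0,0,-2],[0,0,0]],[-0.05,[0,0,-1.2],[0,0,0]],[-0.05,[0,0,-0.5],[0,0,0]],[-0.05,[0,0,0],[0,0,0]]]}}

```text
t: 18.77
tcp_pos: [598.9, 128.2, 18.3]
ee_rot: [[-0.998, -0.06, -0.0], [-0.06, 0.998, -0.0], [0.0, -0.0, -1.0]]
wrist_force: [0.7, 0.8, 0.2]
gripper_width: 0.523
gripper_force: 0.0
```

>>> {"op": "step_arm", "data": {"commands": [[0.3,[0,0,0],[0,0,0]],[0.6,[0,0,0],[0,0,0]],[0.75,[0,0,0],[0,0,0]],[0.9,[0,0,0],[0,0,0]],[0.95,[0,0,0],[0,0,0]],[0.95,[0,0,0],[0,0,0]],[0.95,[0,0,0],[0,0,0]]], "grip_force": 40}}

```text
t: 19.35
tcp_pos: [599.7, 128.1, 19.5]
ee_rot: [[-0.998, -0.06, 0.002], [-0.06, 0.998, 0.0], [-0.002, -0.0, -1.0]]
wrist_force: [-0.7, -0.1, 5.7]
gripper_width: 0.126
gripper_force: 38.9
```

>>> {"op": "step_arm", "data": {"commands": [[0.95,[0,0,1.5],[0,0,0]],[0.95,[0,0,3],[0,0,0]],[0.95,[0,0,3],[0,0,0]],[0.95,[-0.8,-2,0],[0,0,-1]],[0.95,[-1.2,-3.3,0],[0,0,-1]],[0.95,[-1.2,-3.3,0],[0,0,0]],[0.95,[-1.2,-3.3,0],[0,0,0]],[0.95,[-1.2,-3.3,0],[0,0,0]],[0.95,[-1.2,-3.3,0],[0,0,0]],[0.95,[-1.2,-3.3,0],[0,0,0]],[0.95,[-1.2,-3.3,0],[0,0,0]],[0.95,[-1.2,-3.3,0],[0,0,0]]]}}

```text
t: 20.35
tcp_pos: [494.1, -157.4, 93.5]
ee_rot: [[-1.0, -0.025, 0.0], [-0.025, 1.0, -0.0], [-0.0, -0.0, -1.0]]
wrist_force: [0.4, -0.1, 0.7]
gripper_width: 0.13
gripper_force: 39.0
```

>>> {"op": "step_arm", "data": {"commands": [[0.95,[-1.2,-3.3,0],[0,0,0]],[0.95,[-1.2,-3.3,0],[0,0,0]],[0.95,[-1.2,-3.3,0],[0,0,0]],[0.95,[-1.2,-3.3,0],[0,0,0]],[0.95,[-0.5,-1.7,0],[0,0,0]],[0.95,[0,0,0],[0,0,0]],[0.95,[0,0,0],[0,0,0]]]}}

```text
t: 20.93
tcp_pos: [441.6, -305.4, 93.3]
ee_rot: [[-1.0, -0.023, -0.0], [-0.023, 1.0, 0.0], [0.0, 0.0, -1.0]]
wrist_force: [-0.7, -0.4, -0.4]
gripper_width: 0.129
gripper_force: 39.1
```

```bash
python3 - <<'E'
from h import *
c=snap('top','t9');d=snap('scene','s9')
print(ctrl.state()['tcp_pos'])
u,v=map(int,proj(d,(442,-305,60)));print(u,v);u=min(u,447)
a=cv2.resize(c['img'][130:260,310:440,::-1],(400,400),interpolation=3)
b=cv2.resize(d['img'][v-65:v+65,u-65:u+65,::-1],(400,400),interpolation=3)
cv2.imwrite('pics/m9.png',np.hstack([a,b]))
E
```

```text
[ 442.15686973 -304.05531372   93.28011888]
373 152
```

View pics/m9.png

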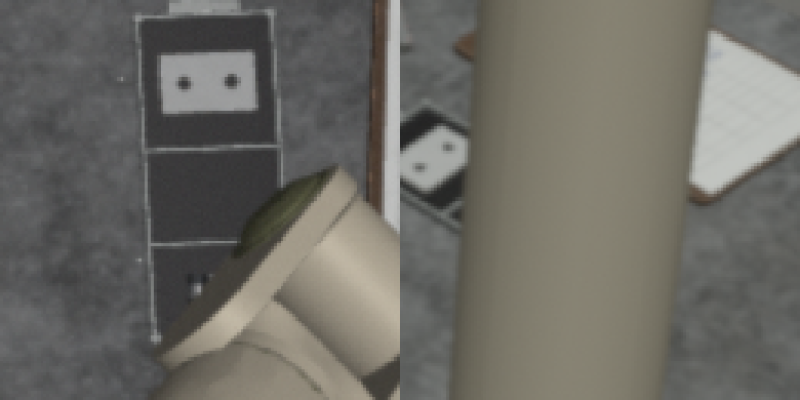

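The bay's wrist side is hidden, but the drilled plate is centred at (208,82) and the fingers are over the end bay at about (200,290). Lowering the bolt.

>>> {"op": "step_arm", "data": {"commands": [[0.95,[0,-0.05,-2.5],[0,0,0]],[0.95,[0,0,-2.2],[0,0,0]],[0.95,[0,0,-1.2],[0,0,0]],[0.95,[0,0,-0.6],[0,0,0]],[0.95,[0,0,-0.3],[0,0,0]],[0.95,[0,0,0],[0,0,0]]]}}

```text
t: 21.53
tcp_pos: [442.3, -304.9, 25.4]
ee_rot: [[-1.0, -0.026, -0.0], [-0.026, 1.0, 0.0], [0.0, 0.0, -1.0]]
wrist_force: [1.2, -0.2, -0.8]
gripper_width: 0.126
gripper_force: 39.1
```

>>> {"op": "step_arm", "data": {"commands": [[0.95,[0,0,-0.15],[0,0,0]],[0.95,[0,0,0],[0,0,0]]]}}

```text
t: 21.7
tcp_pos: [442.3, -305.6, 24.4]
ee_rot: [[-1.0, -0.025, 0.001], [-0.025, 1.0, -0.001], [-0.001, -0.001, -1.0]]
wrist_force: [-0.2, -0.5, -0.6]
gripper_width: 0.129
gripper_force: 39.1
```

>>> {"op": "step_arm", "data": {"commands": [[0.95,[0,0,-0.15],[0,0,0]],[0.95,[0,0,0],[0,0,0]]]}}

```text
t: 21.87
tcp_pos: [442.1, -305.6, 22.6]
ee_rot: [[-1.0, -0.025, 0.0], [-0.025, 1.0, -0.001], [-0.0, -0.001, -1.0]]
wrist_force: [0.5, -0.1, -0.1]
gripper_width: 0.129
gripper_force: 39.1
```

>>> {"op": "step_arm", "data": {"commands": [[0.95,[0,0,-0.1],[0,0,0]],[0.95,[0,0,0],[0,0,0]]]}}

```text
t: 22.03
tcp_pos: [442.2, -305.7, 22.5]
ee_rot: [[-1.0, -0.025, 0.001], [-0.025, 1.0, -0.001], [-0.001, -0.001, -1.0]]
wrist_force: [-2.4, 2.5, 10.9]
gripper_width: 0.129
gripper_force: 40.1
```

Contact. Release slowly, then rise well clear of the bolt.

>>> {"op": "step_arm", "data": {"commands": [[0.7,[0,0,0.05],[0,0,0]],[0.6,[0,0,0],[0,0,0]],[0.4,[0,0,0],[0,0,0]],[0.2,[0,0,0],[0,0,0]],[0.1,[0,0,0],[0,0,0]],[0.1,[0,0,0],[0,0,0]],[0.1,[0,0,1.5],[0,0,0]],[0.1,[0,0,3.5],[0,0,0]],[0.1,[0,0,4],[0,0,0]],[0.1,[0,0,2],[0,0,0]],[0.1,[0,0,0],[0,0,0]]]}}

```text
t: 22.95
tcp_pos: [443.5, -306.9, 136.5]
ee_rot: [[-1.0, -0.025, 0.006], [-0.025, 1.0, -0.006], [-0.006, -0.006, -1.0]]
wrist_force: [0.3, 0.5, 0.6]
gripper_width: 0.447
gripper_force: 0.0
```

>>> {"op": "step_arm", "data": {"commands": [[0.17,[1.7,3,0],[0,0,0]],[0.17,[1.7,3.1,0],[0,0,0]],[0.17,[1.7,3,0],[0,0,0]],[0.17,[1.7,3.1,0],[0,0,0]],[0.17,[1.7,3,0],[0,0,0]],[0.17,[1.7,3.1,0],[0,0,0]],[0.17,[1.7,3,0],[0,0,0]],[0.17,[1.7,3.1,0],[0,0,0]],[0.17,[1.7,3,0],[0,0,0]],[0.17,[1.8,3.1,-2],[0,0,0]],[0.17,[0,0,-3],[0,0,0]],[0.17,[0,0,-2.5],[0,0,0]]]}}

```text
t: 23.95
tcp_pos: [612.8, 1.6, 54.3]
ee_rot: [[-1.0, -0.028, -0.001], [-0.028, 1.0, 0.0], [0.001, 0.0, -1.0]]
wrist_force: [-0.5, -0.2, -0.3]
gripper_width: 0.416
gripper_force: 0.0
```

>>> {"op": "step_arm", "data": {"commands": [[0.17,[0,0,0],[0,0,0]],[0.17,[0,0,0],[0,0,0]]]}}

```text
t: 24.12
tcp_pos: [612.2, -0.4, 55.7]
ee_rot: [[-1.0, -0.025, -0.003], [-0.025, 1.0, 0.001], [0.003, 0.001, -1.0]]
wrist_force: [0.1, -0.1, 0.1]
gripper_width: 0.414
gripper_force: 0.0
```

```bash
python3 - <<'E'
from h import *
c=snap('top','t10');d=snap('scene','s10')
print(ctrl.state()['tcp_pos'])
u,v=map(int,proj(d,(613,0,20)))
a=cv2.resize(c['img'][130:260,310:440,::-1],(400,400),interpolation=3)
b=cv2.resize(d['img'][v-40:v+40,u-40:u+40,::-1],(400,400),interpolation=3)
cv2.imwrite('pics/m10.png',np.hstack([a,b]))
E
```

```text
[613.68804637  -0.95982673  58.31481957]
```

View pics/m10.png

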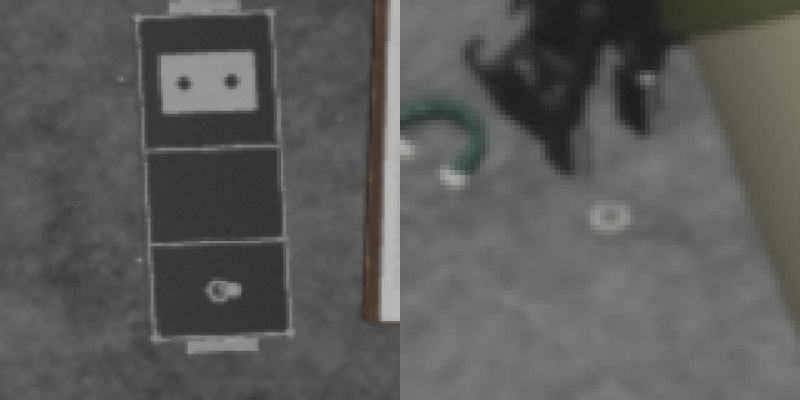

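Left pane: the bolt stands upright in the end bay, head at (218,291), with its top displaced as parallax predicts. Right pane: the nut at (608,216) lies below and between the fingers.

>>> {"op": "step_arm", "data": {"commands": [[0.17,[0,0,-3],[0,0,0]],[0.17,[0,0,-1.5],[0,0,0]],[0.17,[0,0,-0.5],[0,0,0]],[0.17,[0,0,-0.2],[0,0,0]],[0.17,[0,0,0],[0,0,0]],[0.17,[0,0,0],[0,0,0]]]}}

```text
t: 24.72
tcp_pos: [613.9, -0.7, 6.4]
ee_rot: [[-1.0, -0.025, 0.003], [-0.025, 1.0, -0.001], [-0.003, -0.001, -1.0]]
wrist_force: [-0.8, -0.4, 0.3]
gripper_width: 0.413
gripper_force: 0.0
```

>>> {"op": "step_arm", "data": {"commands": [[0.17,[0,0,-0.3],[0,0,0]],[0.35,[0,0,0],[0,0,0]],[0.6,[0,0,0],[0,0,0]],[0.8,[0,0,0],[0,0,0]],[0.85,[0,0,0],[0,0,0]],[0.85,[0,0,0],[0,0,0]],[0.85,[0,0,0],[0,0,0]]], "grip_force": 40}}

```text
t: 25.3
tcp_pos: [613.2, -0.5, 2.4]
ee_rot: [[-1.0, -0.025, 0.001], [-0.025, 1.0, -0.0], [-0.001, -0.0, -1.0]]
wrist_force: [-2.2, 0.6, 6.3]
gripper_width: 0.204
gripper_force: 39.1
```

>>> {"op": "step_arm", "data": {"commands": [[0.85,[0,0,1.5],[0,0,0]],[0.85,[0,0,3.5],[0,0,0]],[0.85,[0,0,4],[0,0,0]],[0.85,[-1,-2.8,1],[0,0,0]],[0.85,[-1,-3.4,0],[0,0,0]],[0.85,[-1,-3.4,0],[0,0,0]],[0.85,[-1,-3.4,0],[0,0,0]],[0.85,[-1,-3.4,0],[0,0,0]],[0.85,[-1,-3.4,0],[0,0,0]],[0.85,[-1,-3.4,0],[0,0,0]],[0.85,[-1,-3.4,0],[0,0,0]],[0.85,[-1,-3.4,0],[0,0,0]]]}}

```text
t: 26.3
tcp_pos: [522.2, -302.0, 101.7]
ee_rot: [[-1.0, -0.025, -0.0], [-0.025, 1.0, 0.0], [0.0, 0.0, -1.0]]
wrist_force: [0.7, 0.3, 0.4]
gripper_width: 0.212
gripper_force: 39.1
```

>>> {"op": "step_arm", "data": {"commands": [[0.85,[-0.2,-0.4,-3],[0,0,0]],[0.85,[0,0,-3],[0,0,0]],[0.85,[0,0,-1.5],[0,0,0]],[0.85,[0,0,0],[0,0,0]],[0.85,[0,0,0],[0,0,0]],[0.85,[0,0,0],[0,0,0]]]}}

```text
t: 26.8
tcp_pos: [521.7, -304.8, 28.2]
ee_rot: [[-1.0, -0.025, 0.002], [-0.025, 1.0, -0.001], [-0.002, -0.002, -1.0]]
wrist_force: [0.1, -0.0, -0.1]
gripper_width: 0.21
gripper_force: 39.1
```

>>> {"op": "step_arm", "data": {"commands": [[0.85,[0,0,-1.3],[0,0,0]],[0.85,[0,0,-0.5],[0,0,0]],[0.85,[0,0,-0.2],[0,0,0]],[0.85,[0,0,0],[0,0,0]],[0.85,[0,0,0],[0,0,0]]]}}

```text
t: 27.22
tcp_pos: [521.0, -304.5, 6.9]
ee_rot: [[-1.0, -0.025, 0.0], [-0.025, 1.0, -0.0], [-0.0, -0.0, -1.0]]
wrist_force: [0.2, 0.7, 0.1]
gripper_width: 0.207
gripper_force: 39.1
```

>>> {"op": "step_arm", "data": {"commands": [[0.85,[0,0,-0.15],[0,0,0]],[0.85,[0,0,0],[0,0,0]]]}}

```text
t: 27.38
tcp_pos: [521.1, -304.6, 5.4]
ee_rot: [[-1.0, -0.025, 0.0], [-0.025, 1.0, -0.0], [-0.0, -0.0, -1.0]]
wrist_force: [0.5, -0.9, -1.1]
gripper_width: 0.208
gripper_force: 39.2
```

>>> {"op": "step_arm", "data": {"commands": [[0.85,[0,0,-0.1],[0,0,0]],[0.85,[0,0,0],[0,0,0]]]}}

```text
t: 27.55
tcp_pos: [521.2, -304.6, 5.3]
ee_rot: [[-1.0, -0.025, 0.0], [-0.025, 1.0, -0.001], [-0.0, -0.001, -1.0]]
wrist_force: [-1.3, 1.7, 7.5]
gripper_width: 0.208
gripper_force: 39.9
```

>>> {"op": "step_arm", "data": {"commands": [[0.5,[0,0,0],[0,0,0]],[0.3,[0,0,0],[0,0,0]],[0.2,[0,0,0],[0,0,0]],[0.2,[0,0,0],[0,0,0]],[0.2,[0,0,1.5],[0,0,0]],[0.2,[0,0,3.5],[0,0,0]],[0.2,[0,0,4],[0,0,0]],[0.2,[0,0,4],[0,0,0]],[0.2,[-3,0,2],[0,0,0]],[0.2,[-3,1,0],[0,0,0]]]}}

```text
t: 28.38
tcp_pos: [462.1, -296.7, 158.9]
ee_rot: [[-1.0, -0.026, 0.007], [-0.026, 1.0, -0.007], [-0.006, -0.007, -1.0]]
wrist_force: [-0.5, -0.7, 0.9]
gripper_width: 0.399
gripper_force: 0.0
```

>>> {"op": "step_arm", "data": {"commands": [[0.2,[-2,3.5,0],[0,0,0]],[0.2,[-1,3.8,0],[0,0,0]],[0.2,[0,3.8,0],[0,0,0]],[0.2,[0,3.8,0],[0,0,0]],[0.2,[0,3.8,0],[0,0,0]],[0.2,[0,3.8,0],[0,0,0]],[0.2,[0,3.8,0],[0,0,0]],[0.2,[0,0,0],[0,0,0]],[0.2,[0,0,0],[0,0,0]]]}}

```text
t: 29.13
tcp_pos: [430.9, -30.1, 154.4]
ee_rot: [[-1.0, -0.029, 0.0], [-0.029, 1.0, -0.0], [-0.0, -0.0, -1.0]]
wrist_force: [1.3, -0.4, -0.7]
gripper_width: 0.404
gripper_force: 0.0
```

```bash
python3 - <<'E'
from h import *
c=snap('top','t11')
print(ctrl.state()['tcp_pos'])
a=cv2.resize(c['img'][120:260,110:430,::-1],(800,350),interpolation=3)
cv2.imwrite('pics/m11.png',a)
E
```

```text
[431.06636058 -31.27104857 154.39818563]
```

View pics/m11.png

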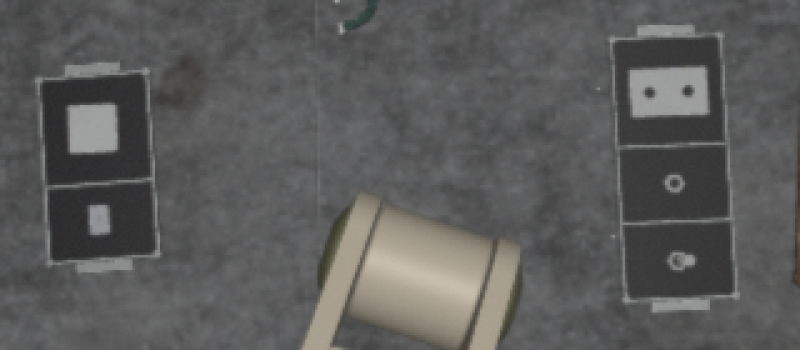

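The final view shows all five pieces centred in their bays: square plate (92,129), wide block (99,219), drilled plate (669,92), nut (674,183) and the bolt upright at (678,261). The arm is clear of everything, so I'm handing in.

```bash
python3 -c "
from station import ctrl
print(ctrl.job_done())"
```

```text
the job is handed in; nothing more can be done
None
```

Both kits are made up and the job is handed in at about 29 s of the 112 s allowed: the last picture shows all five pieces near the middle of their bays, and the narrow gauge block was never touched, though the arm hid it in that picture.

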